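# Close a jeweller's wax mould and hold it shut

### The job

Get the aluminium wax mould shut for injection: first push its sliding core fully home by the brass post, then set the loose upper half the right way round onto the two dowels of the lower half, and press it down against the ejector springs until the two faces meet. Finish while still holding the mould pressed fully shut; do not let go, and leave the iron weight, the pliers and the brass dish where they are.

Things in the scene. Friction and masses are not known exactly. Their poses are not given: they have to be found in the camera images.
- mould_base: lower mould half, fixed: aluminium plate 100 x 76 mm (x, y) raised on a dark 166 x 100 mm clamp plate. Origin on the bench under the plate's middle, z up; its flat parting face is at z = 50 mm. +x points away from the robot (turned less than 20 degrees). Before it, x = -110 to -50 mm, lies the core's bed, guides level with the parting face
- dowel_rear (a point): tip of the steel dowel at (x, y) = (36, 28) mm of mould_base. Both dowels are 10 mm thick and stand 21 mm above the parting face, the last 8 mm tapering to a 4 mm tip
- dowel_front (a point): tip of the other, equal dowel, at (-38, -28) mm of mould_base
- mould_top: loose upper half, 0.4 to 0.56 kg, lying on the bench parting face down: aluminium plate 100 x 76 x 22 mm (x, y, z), origin at the middle of its underside, z up. Two 11.5 mm dowel holes go through it at (36, 28) and (-38, -28) mm. Mould shut: origin at (0, 0, 50) mm of mould_base, axes parallel. Red dots on the +x and +y edges of both halves mark the matching corner
- grip_block (a point): middle of the top of the upper half's injection block, the place to grip: 44 x 32 mm (x, y), rising from 22 to 58 mm above the underside of mould_top, over its middle; grip it across the 32 mm (y). A brass bush stands 3 mm above this point
- window (a point): middle, on the underside, of the 16 x 20 mm (x, y) window through the upper half, at (-30, 0) mm of mould_top; this end goes towards the core's post, and the core's lock step enters here. At the start this end faces the robot, turned less than 25 degrees
- core (a joint): m the sliding steel core is drawn out along -x of mould_base: 0 = fully home (hard stop), at most 0.042, at the start 0.018 to 0.030. 3 N of friction; it stays where it is left. A lock step on it, 12 x 16 mm and 10 mm above the parting face, 30 mm ahead of the post, fits the window of the upper half only when the core is home
- core_post (a point): centre of the top of the brass post by which the core is pushed: upright, round, 16 mm thick, 24 mm above the parting face (z = 74 mm); with the core home it is at (-60, 0) mm of mould_base, its side 2 mm clear of the upper half
- ejector (a joint): m the sprung ejector plate under the cavity is pressed down: 0 = up, its four 6 mm pins 4 mm above the parting face, so that the upper half laid on stands 4 mm open; 0.004 = flush, mould fully shut. The springs push with 8 N at 0 and 16 N at 0.004
- iron_weight: bystander: black cast iron weight with a ring, 63 x 63 x 94 mm, origin at the middle of its underside
- pliers: bystander: flat-nose pliers with red handles, 40 x 120 x 12 mm, lying behind the work, origin under their middle
- flux_dish: bystander: round brass dish, 54 mm across and 19 mm high, near the front edge of the bench, origin at the middle of its underside
- lamp_grey: desk lamp, fixed; this is its foot. Its round grey shade, 0.21 m across, hangs behind the work at a height of 0.42 m and more, from 0.62 m ahead of the robot's base axis onward and 0 to 0.2 m to its right: keep the wrist on the robot's side of it

How it is judged:
By the outcome, as a careful person would: the job done as asked, in the order asked, and still so for the second after the job is handed in, while the arm keeps its last pose, push and grip.
It also fails if it takes over 48 s, if anything falls off the work surface, if the arm or the gripper's body presses on something with over 40 N, if the wrist force passes 120 N, or if a joint passes its speed limit or range.

### The arm

A 7-joint arm with a two-finger parallel gripper is mounted at the origin on a cart in front of the work surface, level with it; the furniture and walls round the work are solid. World frame = base frame: x ahead of the robot, y to its left, z up, the work surface at z = 0. Lengths are in m, angles in rad, forces in N, time in s.
With the tool pointing down it reaches from about 0.425 to 0.875 m from the base axis. Payload 4.7 kg.
Tool frame: the origin (TCP) lies on the centre line of the jaws, within the pads' length; the fingertips stand 14 mm ahead of it and the grasp point (between the pads) lies 5 mm behind it; z points along the fingers, x is the direction in which the jaws open and shut, and the axes are right-handed (so a half turn about z gives the same grasp; the last joint's range is limited). The gripper opens to 87 mm and grips with 3 to 60 N. Pads are 19 mm wide; open, the fingers measure 117 mm over their backs; the gripper's body (75 mm by 190 mm) begins 51 mm behind the grasp point.
Start: joints at [-1.266, 0.321, -0.07, 1.45, 0.023, 1.371, -0.057], TCP at [0.186, 0.623, 0.237] pointing down, gripper open.
Joint ranges: [-2.86, 2.86], [-0.3, 2.09], [-1.38, 1.24], [0.06, 2.45], [-1.56, 4.7], [0.09, 2.05], [-2.69, 2.69]. Speed limits (rad/s): [2.57, 2.57, 3.14, 3.14, 3.14, 3.14, 3.14].

### API

Orientations are given as a rotation vector (axis times angle).
In Python, from bench import ctrl gives the robot as it stands.
- The arm moves only by the tool drive_tool, never from a script. Its argument "rows" is a list that holds one entry, the list of rows, each a list of 5 numbers: the shift along the tool's x, y, z scaled (see below), then the turn about the tool's z scaled (see below), then the closure in counts, from 0 (fully open) to 255 (shut). In form: [[[dx, dy, dz, spin, jaw], ...]]. A call has 1 to 20 rows; each row is the pose to reach, as a shift and turn from the pose commanded when the call began, along the tool's axes at that moment, turning the shorter way round; what a row does not reach only later rows make up. The controller multiplies each number of a shift by 300 mm and each number of a turn by pi rad. A row lasts 1/8 s, in which the tool goes at most 62.5 mm and 10.7 degrees, less where a joint would pass 70% of its speed; a pose out of reach is approached as far as the arm can. A call with a number of a shift or a turn outside -1 to 1 is refused whole. A call with a gripper value outside its range is refused whole. The fingers move at their own pace and stop on an object; "grip_force" is the grip in N (left out, the last holds). Time passes only in rows, so rows that repeat a pose let the fingers close. It gives the time, the measured TCP pose, the force and the opening at its end, in the units of the state.
- ctrl.get_state(): the state, without advancing time (a new reading comes with each control period).
- ctrl.get_image(name): name is "side" or "top"; returns a dict with "img" (400x640x3 uint8, blue, green, red), "camera_matrix" (3x3 intrinsics, pixels), "R" (3x3) and "t" (3): a world point X has camera coordinates R X + t. Camera axes: x right, y down, z forward; pixel columns grow to the right and rows downward; lengths in m; the calibration is good to about 2 mm. A picture is of the moment at which its call begins. There is no depth.
- ctrl.close_job(): hands the job in, once; it reports no verdict.
The state is a dict: "time": time; "joint_positions": joint angles; "qd": joint speeds; "joint_torque": joint torques, N m; "position": TCP position; "tool_rot": TCP orientation; "ft_force": force on the tool from outside, world axes, zero at the start; "torque": the same for the moment, N m; "grip_width": opening from 0.0 (shut) to 1.0 (fully open).
Only numpy, scipy, OpenCV 4.12 (cv2) and the standard library are available. Lean on these libraries where they do the work, as an engineer would, in place of code of your own. Each camera call takes 0.05 s, during which the arm holds its last target.

## Working session

There is one attempt and no reset: what is moved stays moved. The work goes in short steps, Python scripts to look and compute and a tool call to move; the robot and the scene stay as the last step left them, time stands still between calls to the robot, and variables do not carry over. Pictures are saved under pics/ and viewed, and the job is handed in when it is done.

Besides the shell and the picture viewer there is one more tool, called after "Emit:" as name(argument=value, ...) on one line, values as JSON. drive_tool: Moves the arm, as the interface text tells. Its arguments: {"type":"object","properties":{"rows":{"type":"array"},"grip_force":{"type":"number"}},"required":["rows"]}

```bash
mkdir -p pics; ls
python3 - <<'E'
from bench import ctrl
import cv2,pickle
s=ctrl.get_state(); print(s)
for n in("side","top"):
    d=ctrl.get_image(n); cv2.imwrite(f"pics/{n}0.png",d["img"]); pickle.dump(d,open(f"{n}0.pkl","wb")); print(n,d["camera_matrix"],d["R"],d["t"])
E
```

```text
pics
{'time': 0.0, 'joint_positions': array([-1.26585457,  0.32180815, -0.07007741,  1.45169006,  0.02260042,
        1.37076614, -0.05692331]), 'qd': array([ 4.94531978e-05, -9.18887716e-04, -7.67922582e-04,  1.44201910e-03,
       -4.09244716e-05,  3.13553573e-04, -7.13091388e-04]), 'joint_torque': array([ 5.57667056e-05, -4.91279769e+01, -4.03597355e-01, -3.12526274e+01,
       -6.39089313e-02,  4.35140985e-02,  1.64522830e-04]), 'position': array([0.1862938 , 0.62218491, 0.2354635 ]), 'tool_rot': array([ 2.51893317e+00,  1.87536862e+00, -2.27629000e-03]), 'ft_force': array([-0.05232739,  0.14275037,  0.117881  ]), 'torque': array([ 0.04737099,  0.03814631, -0.00025284]), 'grip_width': 0.9980835348494977}
side [[419.54381051   0.         320.87064043]
 [  0.         419.54381051 194.94616368]
 [  0.           0.           1.        ]] [[-0.94603068 -0.32406749  0.00249157]
 [-0.20428509  0.59035351 -0.78086512]
 [ 0.2515821  -0.73923135 -0.62469469]] [0.43132244 0.32972423 0.70072137]
top [[442.08467791   0.         312.76895526]
 [  0.         442.08467791 209.23603311]
 [  0.           0.           1.        ]] [[ 0.0049588  -0.99997181 -0.00563758]
 [-0.97849258 -0.00368951 -0.20624904]
 [ 0.20622242  0.00653908 -0.97848329]] [-0.26055106  0.55854245  1.25343421]
```

View pics/side0.png

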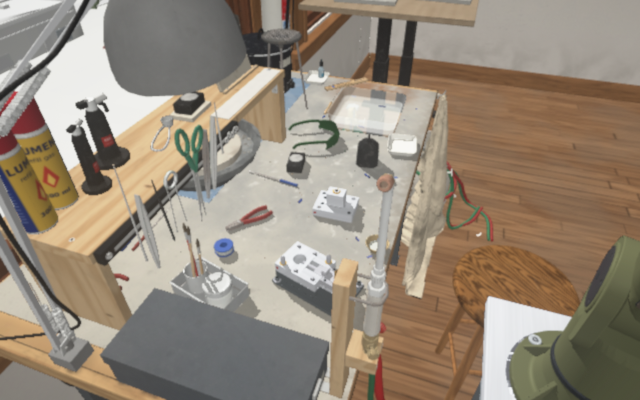

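View pics/top0.png

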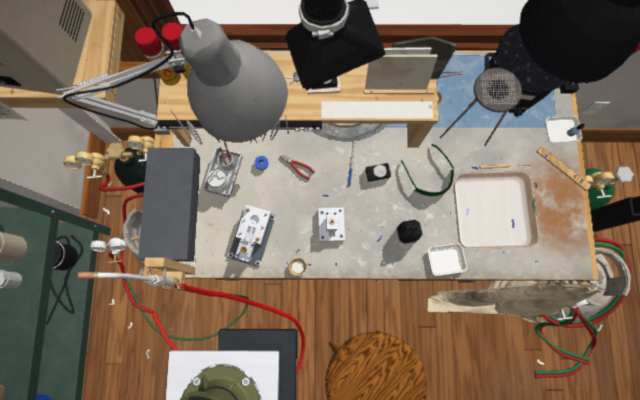

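Run:
```python
import cv2
t=cv2.imread("pics/top0.png");s=cv2.imread("pics/side0.png")
cv2.imwrite("pics/t1.png",cv2.resize(t[195:285,215:355],None,fx=5.7,fy=5.7,interpolation=cv2.INTER_CUBIC))
cv2.imwrite("pics/s1.png",cv2.resize(s[175:320,265:395],None,fx=4.1,fy=4.1,interpolation=cv2.INTER_CUBIC))
```

```text
(no output)
```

View pics/t1.png

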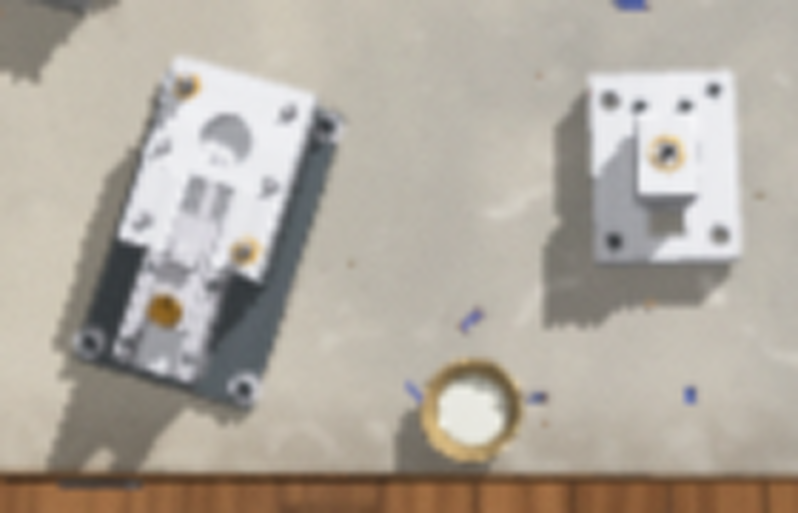

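View pics/s1.png

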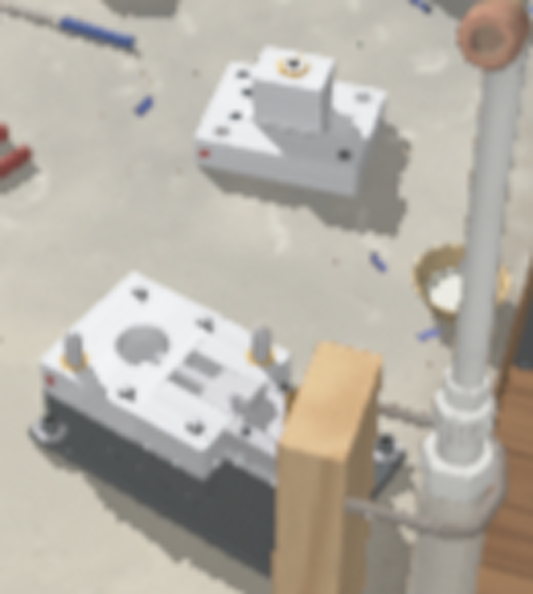

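```bash
cat > h.py <<'E'
import numpy as np,cv2,pickle
def P(d): return d["camera_matrix"]@np.c_[d["R"],d["t"]]
def tri(dt,ds,pt,ps):
    X=cv2.triangulatePoints(P(dt),P(ds),np.float64(pt).T.reshape(2,-1),np.float64(ps).T.reshape(2,-1)); return (X[:3]/X[3]).T
def ray(d,p,z):
    R,t,K=d["R"],d["t"],d["camera_matrix"]; c=-R.T@t
    v=R.T@np.linalg.solve(K,np.array([p[0],p[1],1.])); return c+v*(z-c[2])/v[2]
def proj(d,X):
    x=np.atleast_2d(X)@d["R"].T+d["t"]; x=x@d["camera_matrix"].T; return x[:,:2]/x[:,2:]
def sub(d,p,w=3):
    g=cv2.cvtColor(d["img"],cv2.COLOR_BGR2GRAY)
    q=cv2.cornerSubPix(g,np.float32(p).reshape(-1,1,2),(w,w),(-1,-1),(3,50,.01)); return q.reshape(-1,2)
def brass(d,x0,x1,y0,y1,lo=(10,90,90),hi=(30,255,255)):
    h=cv2.cvtColor(d["img"],cv2.COLOR_BGR2HSV); m=cv2.inRange(h,lo,hi)[y0:y1,x0:x1]
    n,l,s,c=cv2.connectedComponentsWithStats(m,connectivity=8)
    return [(s[i,4],np.round(c[i]+[x0,y0],2)) for i in range(1,n)if s[i,4]>3]
E
python3 - <<'E'
from h import *
T=pickle.load(open("top0.pkl","rb"));S=pickle.load(open("side0.pkl","rb"))
u=lambda L,o,f:(np.array(L)+.5)/f-.5+o
bt=u([(175,57),(318,97),(262,285),(118,235)],(215,195),5.7)
print(bt,sub(T,bt))
tt=u([(589,75),(736,71),(741,260),(595,261)],(215,195),5.7)
print(tt,sub(T,tt))
bk=u([(638,122),(695,120),(697,193),(638,193)],(215,195),5.7); print(bk,sub(T,bk,2))
bs=u([(42,358),(135,273),(290,355),(205,462)],(265,175),4.1); print("S",bs,sub(S,bs))
ts=u([(199,132),(232,65),(384,93),(357,168)],(265,175),4.1); print(ts,sub(S,ts))
print("brass T",brass(T,215,355,195,285)); print("brass S",brass(S,265,395,180,290))
h=cv2.cvtColor(S["img"],cv2.COLOR_BGR2HSV);m=cv2.inRange(h,(0,120,90),(6,255,255))|cv2.inRange(h,(172,120,90),(180,255,255))
n,l,s,c=cv2.connectedComponentsWithStats(m[180:300,265:395]);print([(s[i,4],c[i]+[265,180])for i in range(1,n)])
E
```

```text
[[245.28947368 204.5877193 ]
 [270.37719298 211.60526316]
 [260.55263158 244.5877193 ]
 [235.28947368 235.81578947]] [[245.28947 204.58772]
 [269.48544 214.02214]
 [259.35138 243.87296]
 [235.31145 236.24318]]
[[317.92105263 207.74561404]
 [343.71052632 207.04385965]
 [344.5877193  240.20175439]
 [318.97368421 240.37719298]] [[317.92105 207.74562]
 [343.71054 207.04385]
 [341.97324 239.43674]
 [318.9737  240.3772 ]]
[[326.51754386 215.99122807]
 [336.51754386 215.64035088]
 [336.86842105 228.44736842]
 [326.51754386 228.44736842]] [[326.51755 215.99123]
 [336.51755 215.64035]
 [336.82516 228.6044 ]
 [327.002   228.52838]]
S [[274.86585366 261.93902439]
 [297.54878049 241.20731707]
 [335.35365854 261.20731707]
 [314.62195122 287.30487805]] [[275.91714 264.16245]
 [297.54877 241.20732]
 [335.35367 261.2073 ]
 [314.62195 287.30487]]
[[313.15853659 206.81707317]
 [321.20731707 190.47560976]
 [358.2804878  197.30487805]
 [351.69512195 215.59756098]] [[314.2959  209.25214]
 [321.33432 191.43341]
 [358.8875  197.31625]
 [351.69513 215.59756]]
brass T [(np.int32(23), array([243.43, 249.17])), (np.int32(80), array([296.55, 266.89])), (np.int32(885), array([284.93, 281.26])), (np.int32(6), array([230.5, 278. ]))]
brass S [(np.int32(201), array([390.51, 275.45])), (np.int32(137), array([348.93, 273.55])), (np.int32(11), array([335.64, 273.  ])), (np.int32(15), array([346.47, 286.33]))]
[(np.int32(1), array([265., 207.])), (np.int32(9), array([267.22222222, 214.22222222]))]
```

Run:
```python
from h import *
T=pickle.load(open("top0.pkl","rb"));S=pickle.load(open("side0.pkl","rb"))
u=lambda L,o,f:(np.array(L)+.5)/f-.5+o
bt=u([(175,57),(318,97),(262,285),(118,235)],(215,195),5.7)
bs=u([(42,358),(135,273),(290,355),(205,462)],(265,175),4.1)
print("base",tri(T,S,bt,bs)*1e3)
tt=u([(589,75),(736,71),(741,260),(595,261)],(215,195),5.7)
ts=u([(199,132),(232,65),(384,93),(357,168)],(265,175),4.1)
print("top",tri(T,S,tt,ts)*1e3)
for n,d,b in(("T",T,(235,345,200,250)),("S",S,(275,345,185,270))): print(n,brass(d,*b,lo=(12,45,60),hi=(28,255,255)))
# bush T (666,153) S (293,66)
print("bush",tri(T,S,[u((666,153),(215,195),5.7)],[u((293,66),(265,175),4.1)])*1e3)
# ring rear T(187,86) S(75,357); front T(245,250)
print("ringR",tri(T,S,[u((187,86),(215,195),5.7)],[u((75,358),(265,175),4.1)])*1e3)
print("ringF",tri(T,S,[u((245,250),(215,195),5.7)],[u((262,356),(265,175),4.1)])*1e3)
for p in((187,86),(245,250)): print(ray(T,u(p,(215,195),5.7),.05)*1e3)
print("post",ray(T,u((164,311),(215,195),5.7),.074)*1e3)
```

```text
base [[ 574.01501021  -56.76971089   54.61415037]
 [ 553.98926618 -131.62143271   49.69514936]
 [ 457.47856385 -104.69014422   47.93883586]
 [ 480.04002587  -29.30001807   45.1206105 ]]
top [[ 570.02862749 -273.56920674   29.15519205]
 [ 575.1899485  -352.23235831   20.23078165]
 [ 474.35992284 -353.64973559   22.45388431]
 [ 471.81007159 -276.87490535   25.72899121]]
T [(np.int32(8), array([248.12, 210.12])), (np.int32(17), array([331.65, 221.53])), (np.int32(13), array([257.85, 238.69])), (np.int32(16), array([243.5 , 248.12])), (np.int32(4), array([328.5, 247.5]))]
S [(np.int32(13), array([335.54, 191.85])), (np.int32(57), array([341.86, 264.61])), (np.int32(14), array([328.21, 261.93])), (np.int32(13), array([282.85, 263.08]))]
bush [[ 523.15613572 -313.03712254   61.68161223]]
ringR [[558.99695674 -63.33731353  53.1154801 ]]
ringF [[472.50225698 -96.22155018  51.63440301]]
[559.17730346 -62.95079262  50.        ]
[472.7619055  -96.00119664  50.        ]
post [438.17183766 -59.24433187  74.        ]
```

Run:
```python
import cv2
t=cv2.imread("pics/top0.png")
from h import *
T=pickle.load(open("top0.pkl","rb"));print(proj(T,[[.186,.623,.235],[.186,.623,.4]]))
cv2.imwrite("pics/t2.png",cv2.resize(t[130:400,0:270],None,fx=2.2,fy=2.2,interpolation=cv2.INTER_CUBIC))
```

```text
[[ -53.83818149  344.34956358]
 [-119.73281201  351.83395246]]
```

View pics/t2.png

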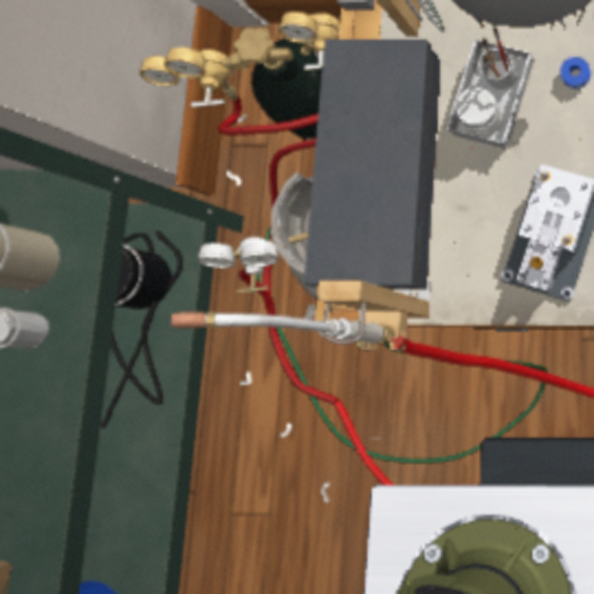

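Run:
```python
from h import *
T=pickle.load(open("top0.pkl","rb"));S=pickle.load(open("side0.pkl","rb"))
u=lambda p:np.array(p)/2.2+[0,130]
for n,a,b in(("torch tip",(172,319),(385,178)),("torch body",(340,328),(375,285)),("wood top L",(320,283),(345,262)),("wood top",(318,290),(334,285)),("wood bottom r",(428,310),(360,360)),
 ("box nearR",(412,287),(328,350)),("box far R",(428,40),(160,293)),("box nearL",(308,282),(305,400))):
    print(n,np.round(tri(T,S,[u(a)],[b])*1e3))
```

```text
torch tip [[338. 186. 492.]]
torch body [[343. 117. 276.]]
wood top L [[385. 127. 315.]]
wood top [[386. 142. 285.]]
wood bottom r [[368.  86.  39.]]
box nearR [[407. 102.  68.]]
box far R [[739.  98.  75.]]
box nearL [[405. 216. 126.]]
```

Run:
```python
from h import *
T=pickle.load(open("top0.pkl","rb"));S=pickle.load(open("side0.pkl","rb"))
for n,p in(("whitegauge",(115,245)),("gold",(91,162)),("gold2",(70,162)),("lamp elbow",(65,92)),("lamp br",(140,125)),("wallcorner",(108,228))):
    print(n,[np.round(ray(T,p,z)*1e3) for z in(0,.2,.4,.6)])
print("lampfoot",tri(T,S,[(140,122)],[(70,350)]))
print(proj(T,[[.3,.46,.69]]), "cam top", -T["R"].T@T["t"])
```

```text
whitegauge [array([458., 346.,   0.]), array([433., 254., 200.]), array([408., 163., 400.]), array([382.,  72., 600.])]
gold [array([723., 448.,   0.]), array([658., 341., 200.]), array([593., 235., 400.]), array([529., 128., 600.])]
gold2 [array([722., 515.,   0.]), array([658., 398., 200.]), array([593., 282., 400.]), array([529., 165., 600.])]
lamp elbow [array([963., 560.,   0.]), array([863., 437., 200.]), array([762., 313., 400.]), array([662., 190., 600.])]
lamp br [array([848., 303.,   0.]), array([765., 218., 200.]), array([681., 133., 400.]), array([598.,  48., 600.])]
wallcorner [array([510., 372.,   0.]), array([477., 277., 200.]), array([444., 182., 400.]), array([411.,  86., 600.])]
lampfoot [[0.79923721 0.25175062 0.10281202]]
[[-184.15736275  292.39774976]] cam top [ 0.28933543 -0.26667927  1.3401944 ]
```

```bash
cat >> h.py <<'E'
def rows(p0,a0,wps,step=.045,jaw=0):
    """p0 commanded pos, a0 tool-x world bearing deg; wps (x,y,z,a)"""
    c,s=np.cos(np.radians(a0)),np.sin(np.radians(a0))
    M=np.array([[c,s,0],[s,-c,0],[0,0,-1]]) # tool x,y,z in world
    cur=np.r_[p0,a0];out=[]
    for w in wps:
        w=np.array(w,float);n=max(1,int(np.ceil(max(np.linalg.norm(w[:3]-cur[:3])/step,abs(w[3]-cur[3])/9))))
        for k in range(1,n+1):
            q=cur+(w-cur)*k/n; sh=M@(q[:3]-p0)/.3; out.append([*[round(float(v),3) for v in sh],round(float(-(q[3]-a0)/180),3),jaw])
        cur=w
    for r in out: print(r,end=",")
    print(len(out))
def yaw(rv):
    R=cv2.Rodrigues(np.array(rv))[0]; return np.degrees(np.arctan2(R[1,0],R[0,0])),R[:,2]
E
python3 - <<'E'
from h import *
a,z=yaw([2.51893317e+00,1.87536862e+00, -2.27629000e-03]);print(a,z)
rows([.186,.623,.237],a,[(.22,.6,.40,a),(.33,.5,.4,60),(.46,.36,.4,36),(.52,.22,.4,20),(.52,.08,.4,0)])
E
```

```text
73.33603108940875 [-4.43430677e-04 -1.83196182e-03 -9.99998224e-01]
[-0.01, 0.033, -0.136, -0.0, 0],[-0.02, 0.065, -0.272, -0.0, 0],[-0.031, 0.098, -0.408, -0.0, 0],[-0.041, 0.131, -0.543, -0.0, 0],[-0.094, 0.242, -0.543, 0.019, 0],[-0.148, 0.354, -0.543, 0.037, 0],[-0.202, 0.466, -0.543, 0.056, 0],[-0.255, 0.577, -0.543, 0.074, 0],[-0.32, 0.687, -0.543, 0.101, 0],[-0.384, 0.797, -0.543, 0.127, 0],[-0.449, 0.907, -0.543, 0.154, 0],[-0.513, 1.017, -0.543, 0.181, 0],[-0.578, 1.126, -0.543, 0.207, 0],[-0.675, 1.208, -0.543, 0.23, 0],[-0.773, 1.289, -0.543, 0.252, 0],[-0.87, 1.37, -0.543, 0.274, 0],[-0.968, 1.452, -0.543, 0.296, 0],[-1.079, 1.485, -0.543, 0.324, 0],[-1.191, 1.519, -0.543, 0.352, 0],[-1.303, 1.552, -0.543, 0.38, 0],[-1.415, 1.586, -0.543, 0.407, 0],21
```

Emit:
drive_tool(rows=[[[-0.01,0.033,-0.136,0,0],[-0.02,0.065,-0.272,0,0],[-0.03,0.1,-0.41,0,0],[-0.04,0.13,-0.54,0,0],[-0.095,0.24,-0.54,0.02,0],[-0.15,0.355,-0.54,0.04,0],[-0.2,0.465,-0.54,0.055,0],[-0.255,0.575,-0.54,0.075,0],[-0.32,0.69,-0.54,0.1,0],[-0.385,0.8,-0.54,0.13,0],[-0.45,0.9,-0.54,0.155,0]]])

```text
time: 1.48
position: [0.408, 0.4139, 0.3985]
tool_rot: [2.901, 1.205, 0.0]
ft_force: [0.9, -0.2, 1.0]
grip_width: 0.998
```

Run:
```python
from h import *
print(yaw([2.901,1.205,0]))
rows([.406,.4163,.399],45.4,[(.46,.36,.4,36),(.52,.22,.4,20),(.52,.08,.4,0),(.47,-.03,.3,-16.2),(.440,-.0585,.2,-16.2)])
```

```text
(np.float64(45.11345589765742), array([ 1.08578969e-04, -2.61400488e-04, -9.99999960e-01]))
[-0.004, 0.13, -0.002, 0.026, 0],[-0.007, 0.26, -0.003, 0.052, 0],[-0.055, 0.377, -0.003, 0.074, 0],[-0.103, 0.495, -0.003, 0.097, 0],[-0.151, 0.612, -0.003, 0.119, 0],[-0.199, 0.73, -0.003, 0.141, 0],[-0.282, 0.812, -0.003, 0.169, 0],[-0.365, 0.894, -0.003, 0.197, 0],[-0.448, 0.976, -0.003, 0.224, 0],[-0.531, 1.058, -0.003, 0.252, 0],[-0.626, 1.092, 0.08, 0.275, 0],[-0.72, 1.127, 0.163, 0.297, 0],[-0.815, 1.162, 0.247, 0.32, 0],[-0.909, 1.196, 0.33, 0.342, 0],[-0.955, 1.195, 0.441, 0.342, 0],[-1.001, 1.193, 0.552, 0.342, 0],[-1.047, 1.192, 0.663, 0.342, 0],17
```

Partly closing the jaws on the way too, so the post fits in between.

Emit:
drive_tool(rows=[[[0,0.13,0,0.025,0],[-0.01,0.26,0,0.05,0],[-0.055,0.38,0,0.075,0],[-0.105,0.5,0,0.1,0],[-0.15,0.61,0,0.12,0],[-0.2,0.73,0,0.14,100],[-0.28,0.81,0,0.17,160],[-0.365,0.89,0,0.2,160],[-0.45,0.97,0,0.225,160]]], grip_force=20)

```text
time: 2.6
position: [0.5189, 0.1134, 0.3987]
tool_rot: [-3.138, -0.129, -0.0]
ft_force: [0.2, -0.6, 0.5]
grip_width: 0.634
```

Run:
```python
from h import *
rows([.5184,.1158,.399],4.9,[(.47,-.03,.3,-16.2),(.44,-.057,.16,-16.2)],jaw=180)
```

```text
[-0.04, 0.094, 0.066, 0.023, 180],[-0.081, 0.188, 0.132, 0.047, 180],[-0.121, 0.282, 0.198, 0.07, 180],[-0.162, 0.376, 0.264, 0.094, 180],[-0.202, 0.47, 0.33, 0.117, 180],[-0.229, 0.491, 0.447, 0.117, 180],[-0.256, 0.511, 0.563, 0.117, 180],[-0.283, 0.531, 0.68, 0.117, 180],[-0.31, 0.552, 0.797, 0.117, 180],9
```

Emit:
drive_tool(rows=[[[-0.04,0.095,0.066,0.023,180],[-0.08,0.19,0.13,0.047,180],[-0.12,0.28,0.2,0.07,180],[-0.16,0.375,0.265,0.094,180],[-0.2,0.47,0.33,0.117,180],[-0.23,0.49,0.45,0.117,180],[-0.255,0.51,0.56,0.117,180],[-0.285,0.53,0.68,0.117,180],[-0.31,0.55,0.8,0.117,180],[-0.31,0.55,0.8,0.117,180]]])

```text
time: 3.85
position: [0.4379, -0.0578, 0.1566]
tool_rot: [3.109, -0.444, -0.008]
ft_force: [0.7, 0.2, 1.0]
grip_width: 0.291
```

```bash
cat > look.py <<'E'
import sys
from h import *
from bench import ctrl
def look(tag,tc,sc,f=5):
    s=ctrl.get_state(); print(s["time"],s["position"],yaw(s["tool_rot"]),s["ft_force"],s["grip_width"])
    for n,c in(("top",tc),("side",sc)):
        d=ctrl.get_image(n); pickle.dump(d,open(f"{n}{tag}.pkl","wb"))
        x0,x1,y0,y1=c; cv2.imwrite(f"pics/{n}{tag}.png",cv2.resize(d["img"][y0:y1,x0:x1],None,fx=f,fy=f,interpolation=cv2.INTER_CUBIC))
E
python3 - <<'E'
from look import *
look(1,(205,305,190,290),(245,395,180,300))
E
```

```text
3.85 [ 0.43792981 -0.0577709   0.15661226] (np.float64(-16.270685592007972), array([-4.99444043e-03,  1.13787787e-04, -9.99987521e-01])) [0.65208741 0.20845947 0.98966378] 0.29109560701300025
```

View pics/top1.png

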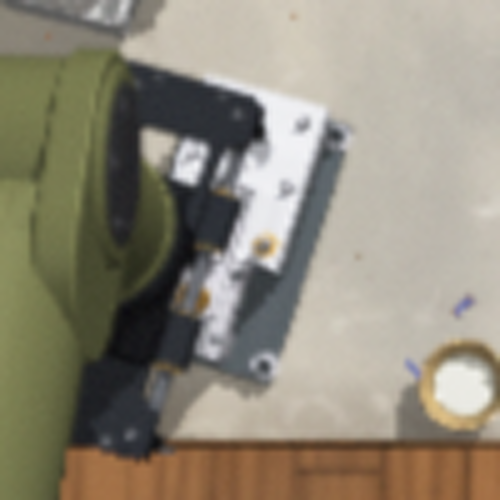

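View pics/side1.png

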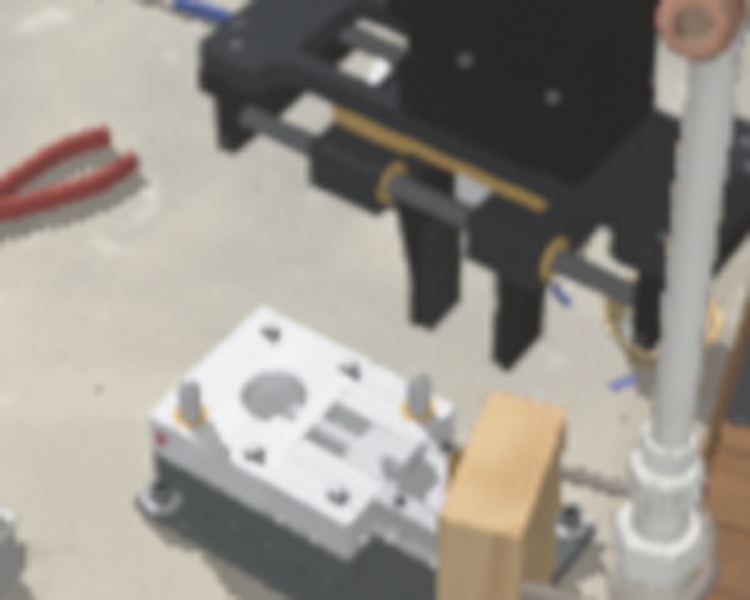

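Run:
```python
from h import *
T=pickle.load(open("top1.pkl","rb"));S=pickle.load(open("side1.pkl","rb"))
p=np.array([.43793,-.05777,.15661-.014]);a=np.radians(-16.27);x=np.array([np.cos(a),np.sin(a),0]);y=np.array([-np.sin(a),np.cos(a),0])
for s in(1,-1):
  for w in(.0095,-.0095): print(s,w,(proj(S,p+s*x*.0127+y*w)-[245,180])*5+2)
```

```text
1 0.0095 [[436.94434179 337.65342399]]
1 -0.0095 [[465.65506018 307.41363943]]
-1 0.0095 [[495.64103696 367.19144991]]
-1 -0.0095 [[523.847573   336.03221623]]
```

Emit:
drive_tool(rows=[[[0,0,0.1,0,180],[0,0,0.17,0,180],[0,0,0.22,0,180],[0,0,0.263,0,180],[0,0,0.263,0,180]]])

```text
time: 4.58
position: [0.4404, -0.0567, 0.0794]
tool_rot: [3.11, -0.44, -0.001]
ft_force: [0.6, 0.9, 0.4]
grip_width: 0.297
```

Run:
```python
from look import *
look(2,(205,305,190,290),(245,395,180,300))
```

```text
4.575 [ 0.44039059 -0.05673385  0.07935717] (np.float64(-16.120161671171502), array([-8.66851195e-04, -2.40278895e-04, -9.99999595e-01])) [0.59862659 0.91323582 0.3887441 ] 0.2972690903790601
```

View pics/top2.png

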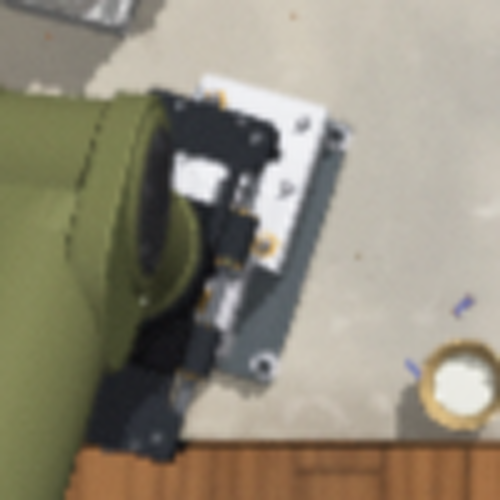

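View pics/side2.png

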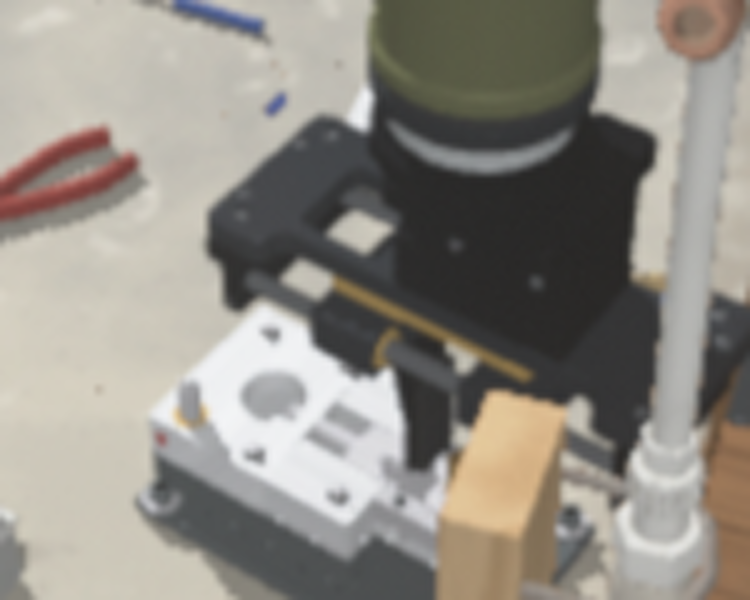

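Emit:
drive_tool(rows=[[[0,0,0,0,255],[0,0,0,0,255],[0,0,0,0,255],[0,0,0,0,255]]], grip_force=15)

```text
time: 5.18
position: [0.4411, -0.0568, 0.0801]
tool_rot: [-3.11, 0.44, -0.002]
ft_force: [0.5, 0.2, 3.0]
grip_width: 0.168
```

Emit:
drive_tool(rows=[[[0.015,0,0,0,255],[0.03,0,0,0,255],[0.045,0,0,0,255],[0.055,0,0,0,255],[0.055,0,0,0,255]]])

```text
time: 5.8
position: [0.4564, -0.0612, 0.0801]
tool_rot: [-3.11, 0.44, 0.001]
ft_force: [-2.8, 0.2, 5.3]
grip_width: 0.172
```

Run:
```python
from look import *
look(3,(205,305,190,290),(245,395,180,300))
```

```text
5.8 [ 0.45642654 -0.06117772  0.08007638] (np.float64(-16.11784166331302), array([-6.20261926e-04,  5.30425599e-04, -9.99999667e-01])) [-2.78830268  0.16663125  5.31501779] 0.1724392406931857
```

View pics/top3.png

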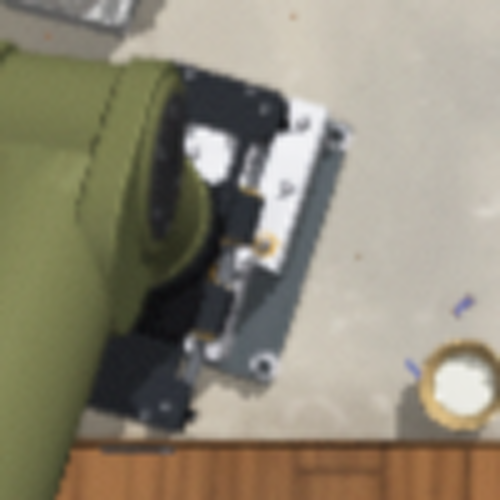

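View pics/side3.png

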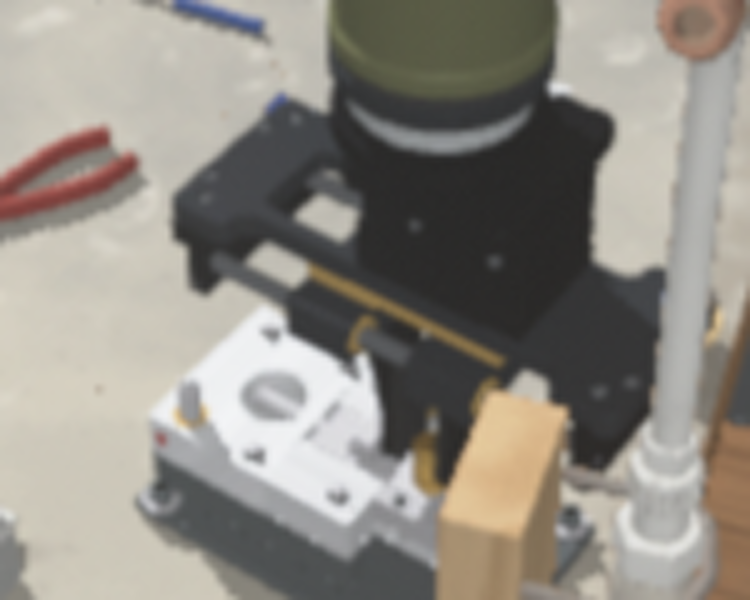

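Emit:
drive_tool(rows=[[[0.005,0,0,0,255],[0.01,0,0,0,255],[0.015,0,0,0,255],[0.02,0,0,0,255],[0.02,0,0,0,255]]])

```text
time: 6.52
position: [0.4606, -0.0624, 0.08]
tool_rot: [-3.11, 0.44, 0.007]
ft_force: [-5.8, 1.9, 11.2]
grip_width: 0.171
```

Emit:
drive_tool(rows=[[[0.005,0,0,0,255],[0.01,0,0,0,255],[0.015,0,0,0,255],[0.015,0,0,0,255]]])

```text
time: 7.02
position: [0.4608, -0.0624, 0.0796]
tool_rot: [-3.108, 0.44, 0.022]
ft_force: [-17.3, 4.6, 21.4]
grip_width: 0.173
```

Emit:
drive_tool(rows=[[[-0.008,0,0,0,170],[-0.01,0,0,0,170],[-0.015,0,0,0,170],[-0.015,0,0,0,170]]])

```text
time: 7.52
position: [0.4622, -0.0631, 0.0796]
tool_rot: [3.111, -0.441, 0.0]
ft_force: [-0.6, -0.6, 0.5]
grip_width: 0.332
```

Run:
```python
from h import *
T=pickle.load(open("top0.pkl","rb"));S=pickle.load(open("side0.pkl","rb"))
u=lambda L,o,f:(np.array(L)+.5)/f-.5+o
for n,L,z in (("top",[(589,75),(736,71),(741,260),(595,261)],.022),("holes",[(610,100),(720,233)],.022),("decoy",[(713,88),(613,240)],.022),("blk",[(638,122),(695,120),(697,193),(638,193)],.058),("bush",[(666,153)],.061),("base",[(175,57),(318,97),(262,285),(118,235)],.05)):
    Q=np.array([ray(T,p,z)[:2]*1e3 for p in u(L,(215,195),5.7)]);print(n,Q.round(1).tolist(),Q.mean(0))
    if len(Q)==4: print(cv2.minAreaRect(np.float32(Q)))
    if n=="holes": d=Q[0]-Q[1];print("yaw",np.degrees(np.arctan2(d[1],d[0]))-37.12,np.linalg.norm(d))
# threshold bright contour of the mould top 
for L,z,D,o,f in(([(199,132),(232,65),(384,93),(357,168)],.022,S,(265,175),4.1),):
    Q=np.array([ray(D,p,z)[:2]*1e3 for p in u(L,o,f)]);print("side",Q.round(1).tolist(),Q.mean(0),cv2.minAreaRect(np.float32(Q)))
    Q=np.array([ray(D,p,.05)[:2]*1e3 for p in u([(42,358),(135,273),(290,355),(205,462)],o,f)]);print("side base",Q.round(1).tolist(),Q.mean(0))
rows([.462,-.063,.08],-16.2,[(.465,-.075,.16,-16.2),(.523,-.3135,.16,-88)],jaw=0)
```

```text
top [[571.9, -273.6], [574.3, -352.2], [472.5, -353.9], [471.7, -277.0]] [ 522.59760494 -314.14317652]
((522.214111328125, -314.4792785644531), (101.82230377197266, 78.66881561279297), 1.8089556694030762)
holes [[558.3, -284.8], [486.8, -342.9]] [ 522.53995897 -313.85919708]
yaw 2.013934094158131 92.07961431585811
decoy [[565.0, -339.8], [482.9, -286.4]] [ 523.93581225 -313.13208389]
blk [[539.3, -298.8], [540.5, -328.4], [502.2, -329.2], [502.1, -298.8]] [ 521.01777821 -313.78085465]
((521.281005859375, -313.8890686035156), (38.31462097167969, 30.388334274291992), 0.23056122660636902)
bush [[522.5, -313.2]] [ 522.51245225 -313.16403513]
base [[574.7, -56.1], [553.6, -131.7], [454.6, -105.3], [480.3, -30.0]] [515.80159905 -80.79156026]
((514.6696166992188, -80.70719909667969), (79.41178894042969, 102.63339233398438), 74.56144714355469)
side [[572.6, -281.5], [575.0, -350.1], [476.6, -354.3], [473.5, -281.0]] [ 524.4333671  -316.73782539] ((524.5103149414062, -315.579345703125), (98.97451782226562, 73.34839630126953), 2.423804998397827)
side base [[576.4, -60.5], [554.3, -131.3], [459.9, -102.9], [477.6, -25.6]] [517.02820676 -80.08588035]
[0.01, 0.018, -0.133, -0.0, 0],[0.021, 0.036, -0.267, -0.0, 0],[0.072, 0.124, -0.267, 0.05, 0],[0.123, 0.213, -0.267, 0.1, 0],[0.174, 0.302, -0.267, 0.15, 0],[0.224, 0.39, -0.267, 0.199, 0],[0.275, 0.479, -0.267, 0.249, 0],[0.326, 0.568, -0.267, 0.299, 0],[0.377, 0.656, -0.267, 0.349, 0],[0.428, 0.745, -0.267, 0.399, 0],10
```

Emit:
drive_tool(rows=[[[0,0,-0.13,0,170],[0.02,0.035,-0.267,0,170],[0.07,0.125,-0.267,0.05,0],[0.125,0.215,-0.267,0.1,0],[0.175,0.3,-0.267,0.15,0],[0.225,0.39,-0.267,0.2,0],[0.275,0.48,-0.267,0.25,0],[0.325,0.57,-0.267,0.3,0],[0.375,0.655,-0.267,0.35,0],[0.428,0.745,-0.267,0.399,0],[0.428,0.745,-0.267,0.399,0]]])

```text
time: 8.9
position: [0.5229, -0.3163, 0.1595]
tool_rot: [2.255, -2.183, 0.002]
ft_force: [-0.7, -0.1, -0.6]
grip_width: 0.997
```

Run:
```python
from look import *
look(4,(215,365,190,290),(265,395,160,290))
```

```text
8.9 [ 0.5228829  -0.31626426  0.15954373] (np.float64(-88.15220673357953), array([-0.0010682 , -0.00277262, -0.99999559])) [-0.66730197 -0.11348652 -0.63112243] 0.9967532989648263
```

View pics/top4.png

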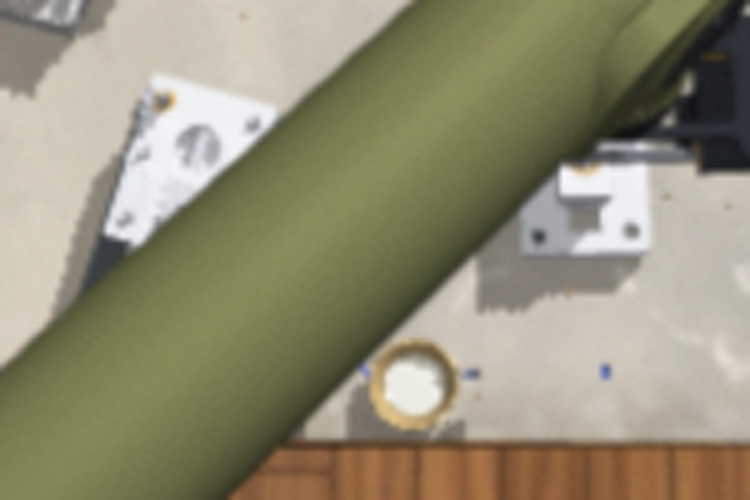

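View pics/side4.png

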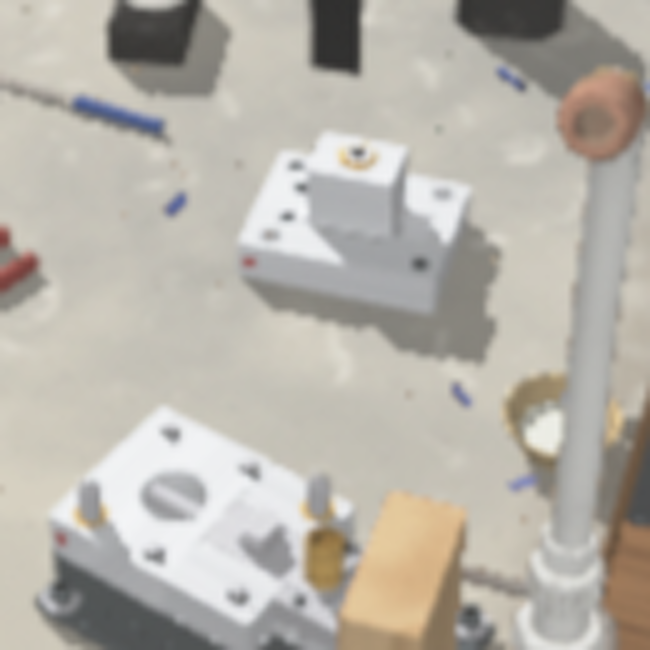

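Emit:
drive_tool(rows=[[[-0.007,0,0.12,0,0],[-0.007,0,0.22,0,0],[-0.007,0,0.3,0,0],[-0.007,0,0.36,0,0],[-0.007,0,0.39,0,0],[-0.007,0,0.39,0,0],[-0.007,0,0.39,0,150],[-0.007,0,0.39,0,200],[-0.007,0,0.39,0,255],[-0.007,0,0.39,0,255],[-0.007,0,0.39,0,255]]], grip_force=15)

```text
time: 10.38
position: [0.5234, -0.3112, 0.0428]
tool_rot: [-2.261, 2.181, -0.0]
ft_force: [-0.7, -0.1, -0.4]
grip_width: 0.515
```

Emit:
drive_tool(rows=[[[0,0,0,0,255],[0,0,0,0,255],[0,0,0,0,255],[0,0,0,0,255]]], grip_force=45)

```text
time: 10.88
position: [0.5233, -0.3117, 0.0428]
tool_rot: [2.26, -2.181, 0.001]
ft_force: [-0.2, -1.9, -0.8]
grip_width: 0.365
```

Run:
```python
from look import *
look(5,(215,365,190,290),(265,395,160,290))
```

```text
10.875 [ 0.52326115 -0.31169559  0.04276308] (np.float64(-87.9555522477575), array([ 3.34294420e-05, -5.11008768e-04, -9.99999869e-01])) [-0.15015065 -1.93298375 -0.81020373] 0.3647755323507958
```

View pics/side5.png

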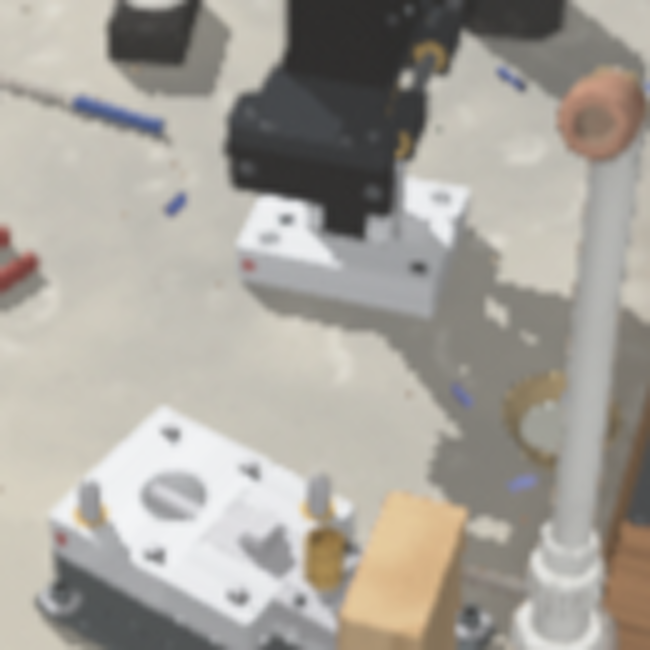

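Run:
```python
from h import *
rows([.5233,-.3117,.043],-88,[(.5233,-.3117,.16,-88),(.5177,-.0786,.155,-106.2)],jaw=255,step=.035)
```

```text
[0.0, 0.0, -0.098, -0.0, 255],[0.0, 0.0, -0.195, -0.0, 255],[0.0, 0.0, -0.293, -0.0, 255],[0.0, 0.0, -0.39, -0.0, 255],[-0.111, -0.001, -0.388, 0.014, 255],[-0.222, -0.002, -0.385, 0.029, 255],[-0.333, -0.004, -0.383, 0.043, 255],[-0.444, -0.005, -0.38, 0.058, 255],[-0.555, -0.006, -0.378, 0.072, 255],[-0.666, -0.007, -0.376, 0.087, 255],[-0.777, -0.008, -0.373, 0.101, 255],11
```

Emit:
drive_tool(rows=[[[0,0,-0.05,0,255],[0,0,-0.14,0,255],[0,0,-0.23,0,255],[0,0,-0.32,0,255],[0,0,-0.39,0,255],[-0.11,0,-0.388,0.014,255],[-0.22,0,-0.385,0.029,255],[-0.33,-0.004,-0.383,0.043,255],[-0.445,-0.005,-0.38,0.058,255],[-0.555,-0.006,-0.378,0.072,255],[-0.665,-0.007,-0.376,0.087,255],[-0.777,-0.008,-0.373,0.101,255],[-0.777,-0.008,-0.373,0.101,255]]])

```text
time: 12.6
position: [0.517, -0.0741, 0.1545]
tool_rot: [-1.895, 2.505, 0.005]
ft_force: [-0.4, -0.3, -3.4]
grip_width: 0.363
```

Run:
```python
from look import *
look(6,(205,325,190,290),(245,395,180,300))
```

```text
12.6 [ 0.51699479 -0.07413398  0.15454032] (np.float64(-105.79664729305824), array([-0.00129224,  0.00269224, -0.99999554])) [-0.35810119 -0.27856323 -3.4012506 ] 0.3634852261805911
```

View pics/side6.png

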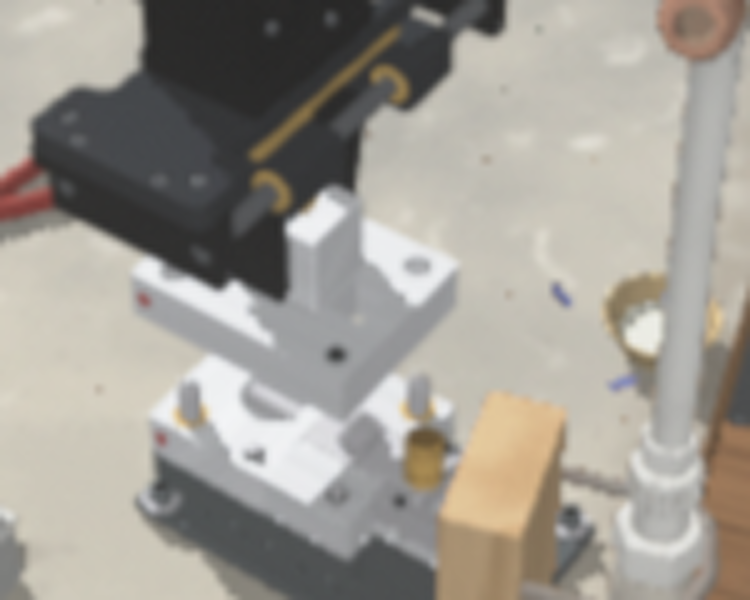

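View pics/top6.png

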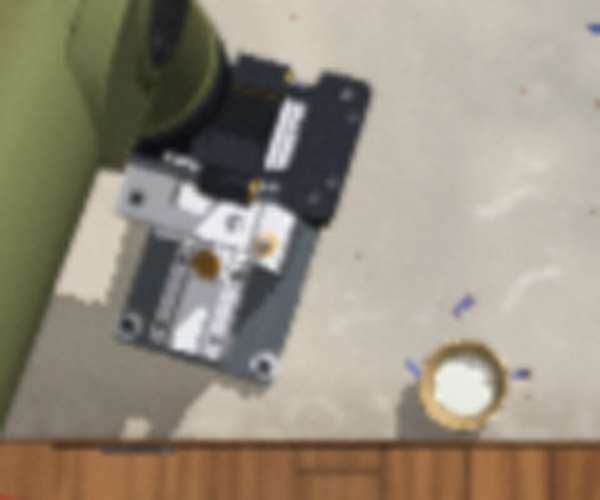

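Emit:
drive_tool(rows=[[[0,0,0,0,255],[0,0,0,0,255],[0,0,0,0,255]]])

```text
time: 13.08
position: [0.5173, -0.0789, 0.1547]
tool_rot: [1.887, -2.512, -0.0]
ft_force: [-0.5, 0.7, -4.9]
grip_width: 0.364
```

Run:
```python
from look import *
look(7,(215,285,200,270),(270,345,210,285),8)
```

```text
13.075 [ 0.51728546 -0.07888768  0.1546564 ] (np.float64(-106.18596685425065), array([-8.31668513e-05, -5.26737799e-05, -9.99999995e-01])) [-0.45276642  0.70875691 -4.92794006] 0.36380722566840284
```

View pics/side7.png

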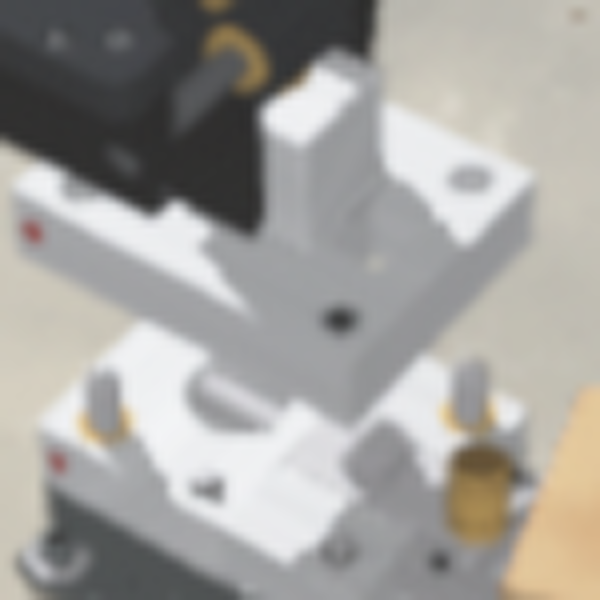

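View pics/top7.png

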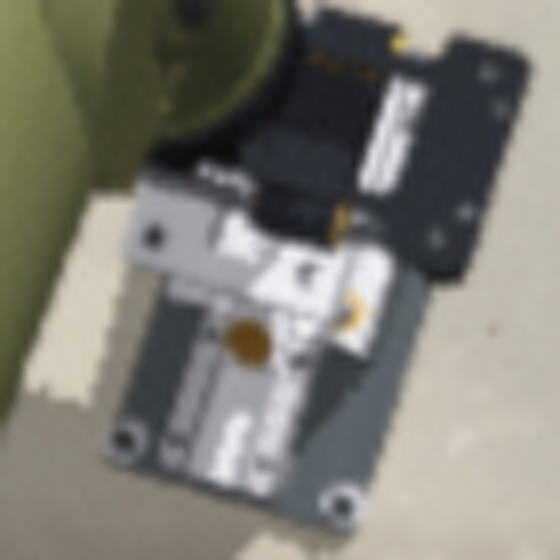

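```bash
cat > m.py <<'E'
from h import *
T=pickle.load(open("top7.pkl","rb"));S=pickle.load(open("side7.pkl","rb"))
U=lambda p,o,f=8:(np.array(p)+.5)/f-.5+np.array(o)
to,so=(215,200),(270,210)
zt=.1339
def r(n,d,p,z):
    X=ray(d,U(p,to if d is T else so),z)*1e3; print(n,X.round(1)); return X
print("SIDE")
hs=r("hole F",S,(470,178),zt); ds=r("decoy -38,+28",S,(340,320),zt)
rf=r("ring F",S,(470,412),.05); rr=r("ring R",S,(105,422),.05); tf=r("tip F",S,(472,363),.071); tr=r("tip R",S,(103,373),.071)
ps=r("post",S,(480,457),.074)
print("TOP")
ht=r("hole F",T,(306,270),zt); dt=r("decoy",T,(152,233),zt); rft=r("ring F",T,(352,315),.05); pt=r("post",T,(249,342),.074)
a=np.radians(-16.2);M=np.array([[np.cos(a),np.sin(a)],[-np.sin(a),np.cos(a)]])
for n,h,f in(("side hole-ring",hs,rf),("side hole-tip",hs,tf),("top hole-ring",ht,rft)): print(n,"in mould axes",M@(h-f)[:2])
print("decoy->hole S,T", M@(hs-ds)[:2],M@(ht-dt)[:2])
print("post-ringF S,T (expect -22,28)",M@(ps-rf)[:2],M@(pt-rft)[:2])
print("ringR-ringF side",M@(rr-rf)[:2],"tips",M@(tr-tf)[:2])
print("tri hole",tri(T,S,[U((306,270),to)],[U((470,178),so)])*1e3,"ring",tri(T,S,[U((352,315),to)],[U((470,412),so)])*1e3)
E
python3 m.py
```

```text
SIDE
hole F [474.4 -97.  133.9]
decoy -38,+28 [488.  -42.5 133.9]
ring F [473.7 -98.5  50. ]
ring R [560.8 -64.8  50. ]
tip F [472.6 -96.1  71. ]
tip R [559.2 -62.6  71. ]
post [460.3 -64.4  74. ]
TOP
hole F [475.1 -93.5 133.9]
decoy [487.8 -39.8 133.9]
ring F [471.3 -99.   50. ]
post [458.  -65.2  74. ]
side hole-ring in mould axes [0.24016575 1.66791025]
side hole-tip in mould axes [ 1.90889315 -0.38799353]
top hole-ring in mould axes [2.07041244 6.27008798]
decoy->hole S,T [  2.14148953 -56.12248018] [  2.7838023  -55.12227551]
post-ringF S,T (expect -22,28) [-22.34272903  28.98936486] [-22.23178929  28.67942687]
ringR-ringF side [74.32820655 56.69757489] tips [73.80375901 56.32423302]
tri hole [[474.05219922 -94.04043162 136.8600293 ]] ring [[472.47214112 -98.76171609  49.72280639]]
```

Emit:
drive_tool(rows=[[[0.003,0.003,0.05,0,255],[0.003,0.003,0.09,0,255],[0.003,0.003,0.115,0,255],[0.003,0.003,0.115,0,255],[0.003,0.003,0.115,0,255]]])

```text
time: 13.8
position: [0.5165, -0.079, 0.1204]
tool_rot: [-1.888, 2.511, -0.001]
ft_force: [-0.1, -0.0, -5.8]
grip_width: 0.367
```

Run:
```python
from look import *
look(8,(215,285,200,270),(270,345,210,285),8)
```

```text
13.8 [ 0.51654438 -0.07898368  0.12035629] (np.float64(-106.12724507017845), array([ 4.84922495e-04, -1.19548007e-04, -9.99999875e-01])) [-0.1086763  -0.02188925 -5.84508778] 0.3669353341886262
```

View pics/side8.png

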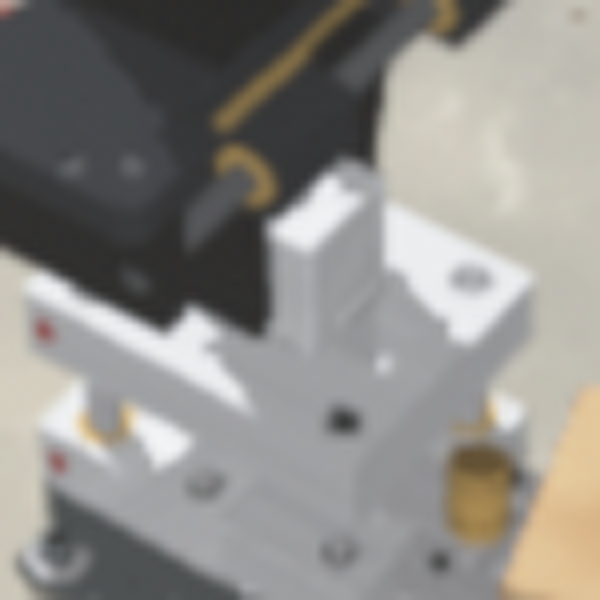

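View pics/top8.png

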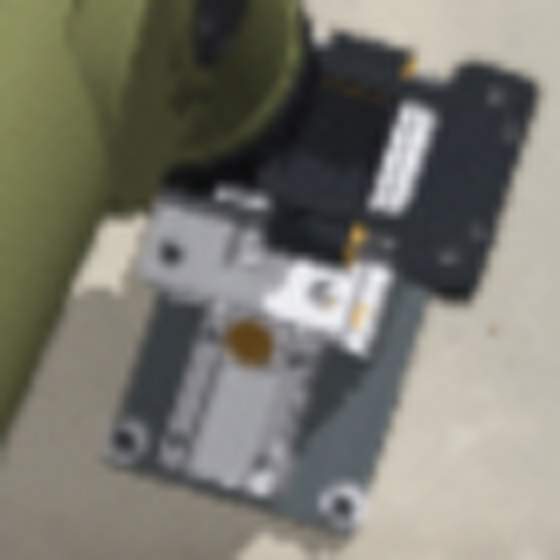

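```bash
cat > m2.py <<'E'
from h import *
T=pickle.load(open("top8.pkl","rb"));S=pickle.load(open("side8.pkl","rb"))
U=lambda p,o,f=8:(np.array(p)+.5)/f-.5+np.array(o)
to,so=(215,200),(270,210)
a=np.radians(-16.2);M=np.array([[np.cos(a),np.sin(a)],[-np.sin(a),np.cos(a)]])
def r(d,p,z): return (ray(d,U(p,to if d is T else so),z)*1e3)[:2]
zt=.0996
for n,d,h,dc,po in(("S",S,(470,279),(343,420),(480,457)),("T",T,(325,292),(172,250),(249,342))):
    H=r(d,h,zt);D=r(d,dc,zt);P=r(d,po,.074); print(n,H,D,P,"hole-post err",M@(H-P)-[22,-28],"hole-decoy",M@(H-D))
# side: red dots / left corners: base plate corner (+x,+y) (40,425) z .05; top corner upper (25,285)
print("corner S",M@(r(S,(24,286),zt)-r(S,(38,424),.05)))
T0=pickle.load(open("top0.pkl","rb"))
P0=ray(T0,(np.array((245,250))+.5)/5.7-.5+[215,195],.05)[:2]*1e3
print("T hole vs ring0",M@(r(T,(325,292),zt)-P0))
print("S hole vs ringF",M@(r(S,(470,279),zt)-ray(S,U((470,412),so),.05)[:2]*1e3),"tip",M@(r(S,(470,279),zt)-ray(S,U((472,363),so),.071)[:2]*1e3))
E
python3 m2.py
python3 - <<'E'
from h import *
for n,o,z in(("top8",(240,225,285,255),12),("side8",(262,235,345,285),9)):
    d=pickle.load(open(n+".pkl","rb"))["img"];x0,y0,x1,y1=o
    cv2.imwrite(f"pics/{n}z.png",cv2.resize(d[y0:y1,x0:x1],None,fx=z,fy=z,interpolation=cv2.INTER_LANCZOS4))
E
```

```text
S [473.88409544 -97.05186236] [487.79737428 -43.07583023] [460.28712551 -64.44456688] hole-post err [0.15422981 0.48085373] hole-decoy [  1.69799909 -55.71452388]
T [472.49333743 -95.59645039] [487.32064905 -40.73166577] [457.97256978 -65.2252483 ] hole-post err [0.41749675 2.88589143] hole-decoy [  1.06821323 -56.82299431]
corner S [ 0.34663859 -0.20246485]
T hole vs ring0 [-0.37082482  0.31374717]
S hole vs ringF [-0.18849923  1.47021859] tip [ 1.48022816 -0.58568519]
```

View pics/top8z.png

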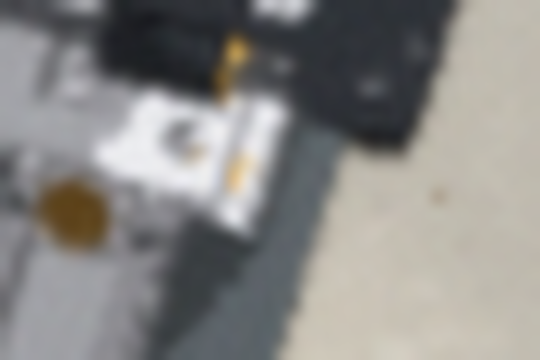

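View pics/side8z.png

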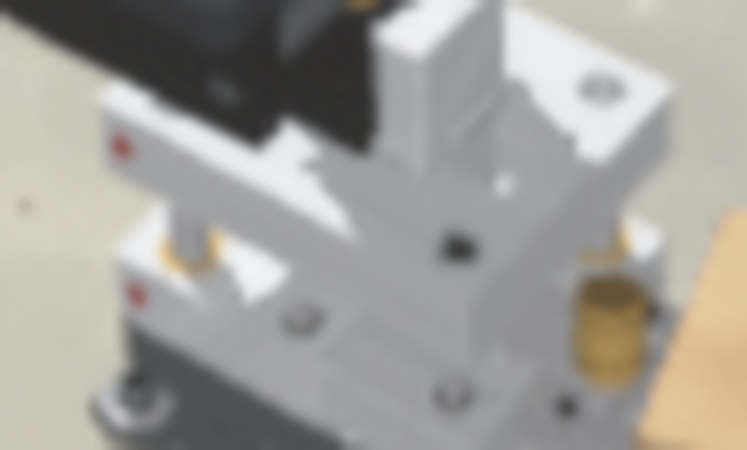

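Emit:
drive_tool(rows=[[[0.002,0.001,0.015,0,255],[0.002,0.001,0.025,0,255],[0.002,0.001,0.033,0,255],[0.002,0.001,0.04,0,255],[0.002,0.001,0.04,0,255]]])

```text
time: 14.52
position: [0.5159, -0.0795, 0.1081]
tool_rot: [-1.888, 2.511, -0.0]
ft_force: [0.5, -0.4, -3.8]
grip_width: 0.365
```

Emit:
drive_tool(rows=[[[0,0,0.006,0,255],[0,0,0.012,0,255],[0,0,0.016,0,255],[0,0,0.016,0,255]]])

```text
time: 15.02
position: [0.5162, -0.0796, 0.1034]
tool_rot: [-1.888, 2.511, -0.002]
ft_force: [2.9, -1.8, -4.0]
grip_width: 0.369
```

Emit:
drive_tool(rows=[[[0.001,-0.002,0.003,0,255],[0.001,-0.003,0.008,0,255],[0.001,-0.003,0.014,0,255],[0.001,-0.003,0.014,0,255]]])

```text
time: 15.52
position: [0.5164, -0.0798, 0.0989]
tool_rot: [1.888, -2.511, -0.0]
ft_force: [1.1, 0.2, -5.0]
grip_width: 0.363
```

Emit:
drive_tool(rows=[[[0,0,0.006,0,255],[0,0,0.012,0,255],[0,0,0.018,0,255],[0,0,0.021,0,255],[0,0,0.021,0,255]]], grip_force=60)

```text
time: 16.15
position: [0.5166, -0.0798, 0.0939]
tool_rot: [-1.888, 2.511, 0.002]
ft_force: [-4.1, 1.3, 9.4]
grip_width: 0.368
```

Emit:
drive_tool(rows=[[[0,0.001,0.004,0,255],[0,0.001,0.008,0,255],[0,0.001,0.012,0,255],[0,0.001,0.012,0,255]]])

```text
time: 16.65
position: [0.5166, -0.0798, 0.0926]
tool_rot: [-1.888, 2.51, 0.004]
ft_force: [-11.8, 1.9, 29.1]
grip_width: 0.362
```

Emit:
drive_tool(rows=[[[0,0.004,0.002,0,255],[0,0.004,0.002,0,255],[0,0.004,0.002,0,255]]])

```text
time: 17.02
position: [0.5165, -0.0798, 0.0926]
tool_rot: [-1.887, 2.509, 0.001]
ft_force: [-9.5, 1.4, 29.7]
grip_width: 0.366
```

Run:
```python
from look import *
look(9,(215,285,200,270),(262,345,220,300),8)
```

```text
17.025 [ 0.51652047 -0.07981838  0.09262392] (np.float64(-106.11738180915316), array([ 0.00156005,  0.00209727, -0.99999658])) [-9.49249085  1.37204877 29.7267907 ] 0.36567481089283066
```

View pics/side9.png

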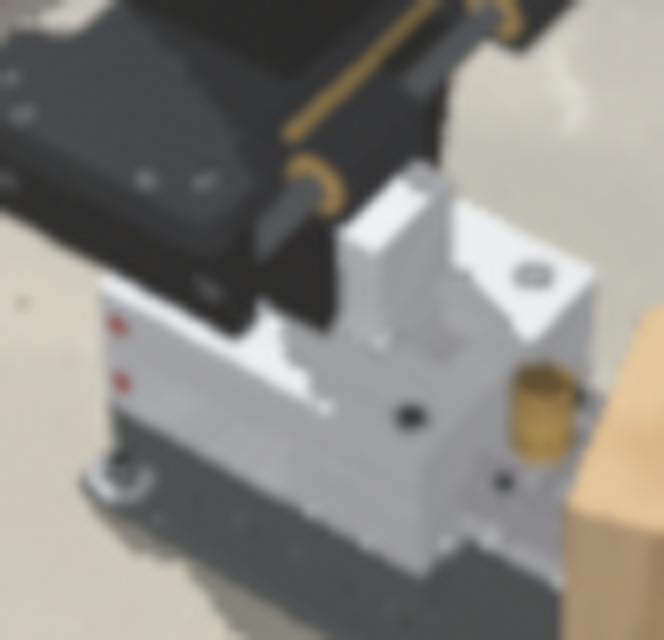

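View pics/top9.png

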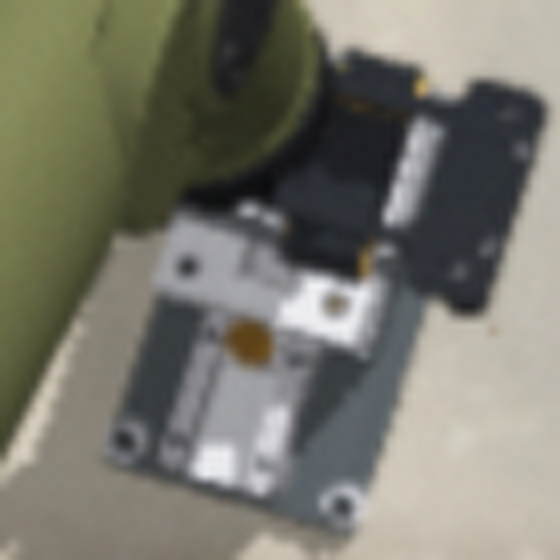

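Emit:
drive_tool(rows=[[[0,0,0,0,255],[0,0,0,0,255],[0,0,0,0,255],[0,0,0,0,255],[0,0,0,0,255],[0,0,0,0,255]]])

```text
time: 17.88
position: [0.5165, -0.0798, 0.0926]
tool_rot: [-1.887, 2.509, 0.001]
ft_force: [-9.7, 1.4, 28.9]
grip_width: 0.365
```

Run:
```python
from look import *
s=ctrl.get_state();print(s["time"],s["position"],s["ft_force"],s["torque"],s["grip_width"])
d=ctrl.get_image("side");cv2.imwrite("pics/sideF.png",d["img"]);d=ctrl.get_image("top");cv2.imwrite("pics/topF.png",d["img"])
```

```text
17.875 [ 0.51654169 -0.07981507  0.09264361] [-9.65662947  1.44420011 28.85900523] [-0.12418293  2.52134602  0.03160461] 0.364879709540503
```

View pics/sideF.png

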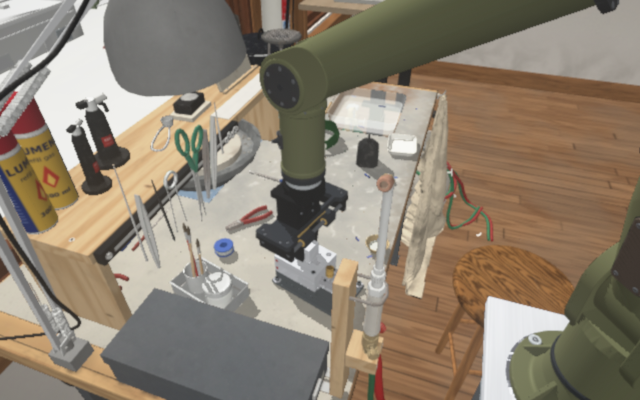

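View pics/topF.png

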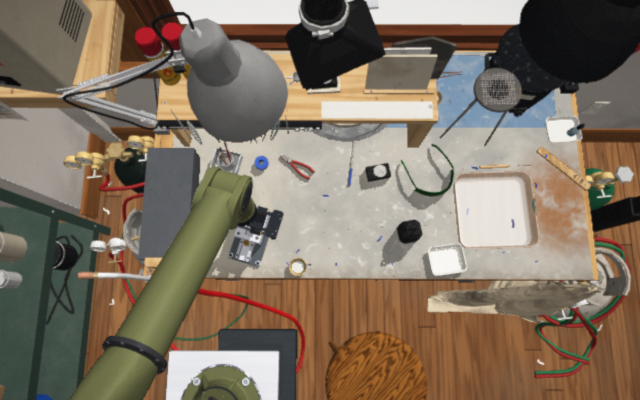

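The hold is steady at z = 92.6 mm and about 29 N. The halves show no gap at the mould (side view around (305, 270)). The weight (367, 150), pliers (250, 217) and dish (373, 243) are where they were.

```bash
python3 -c "
from bench import ctrl
print(ctrl.close_job())"
```

```text
the job is handed in; nothing more can be done
None
```

The mould is shut and was still held pressed shut when I handed the job in, at about 18 s on the clock.

- **Core:** I gripped the brass post along its slide and pushed it to the hard stop. At the stop the tool stayed put while the reaction rose to about 18 N.
- **Upper half:** I gripped it across the 32 mm of its block, with the window towards the post and the red dots on the matching corner. I compared its holes with the dowels in both cameras before lowering it, then let it down over them and pressed.
- **Shut:** The tool ended 49.8 mm above the height at which I had gripped the half on the bench; 50 mm was expected. Further push gave only more force and no travel. The wrist reads 29 N upward, against −5 N with the half hanging free. The side view shows no gap and the red dots line up.
- **Steadiness:** The reading did not change over a 0.75 s hold. In the last pictures the weight, pliers and dish looked unmoved by eye; I did not measure them.

**Disagreements:**
- The two cameras differed by up to about 3 mm on the sideways hole-to-dowel offset. I used roughly the average, and the tapered dowels took up the rest.
- A sideways push of about 10 N along x stayed at the wrist, which I take to be the arm giving under the press.
- The gripper read about 15 mm on the 16 mm post.

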